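# Slide the focus-rail carriage to its ball-post stop

## Task

Bring the dish carriage of the focus rail to its marked stop, the one with the ball-headed post: press the rubber brake pad in the middle of the carriage down with the fingertips to free the brake, keep it pressed while you push the carriage along the rail until it rests against that stop, then let the pad come up again so that the brake holds it there. Do not shove the carriage against its brake or run it against the plain stop, keep the dish in its seat without touching it, and leave the things around the rail where they are.

Things in the scene. Friction and masses are not known exactly. Their poses are not given: they have to be found in the camera images.
- rail: aluminium focus rail fixed on the counter, 420 mm long and 74 mm wide, top face 20 mm above the counter; origin at the centre of its underside, y axis along the rail, x axis across it to the side where the carriage carries the dish stage
- carriage (a joint): how far the carriage has moved along the rail's y axis from where it stood at the start, in m (it starts within 20 mm of the rail's middle). The grey carriage is 90 mm long along the rail and 60 mm wide, with a raised lip 16 mm thick across each end (lips' tops 58 mm above the counter, 58 mm clear between them). With the brake on it resists a push of some 20 to 30 N; with the pad pressed in 2 mm or more it slides with about 2 N
- pad (a joint): how far the brake pad is pressed down, in m: 0 up (brake on), 0.006 fully down; a spring of about 7 N at the start and 10 N fully down brings it up again
- pad_top (a point): centre of the top face of the ribbed rubber brake pad, in the middle of the carriage between the two lips; the pad is 52 mm long along the rail and 44 mm wide, its top 50 mm above the counter when up, flat and level; fingertips on it may push the carriage by friction or against a lip
- carriage_mid (a point): point in the middle of the carriage, under the pad, 33 mm above the counter; 45 mm along the rail from either end face
- ball_stop_mid (a point): point in the middle of the marked stop, 33 mm above the counter: a dark steel block clamped across the rail, 60 mm wide, 24 mm thick along the rail, 44 mm high, with an upright steel post and a 22 mm ball on top (78 mm high in all). It does not move. It may be at either end of the carriage's run. The carriage touches it when the two middles are 57 mm apart
- plain_stop_mid (a point): the same point of the other stop, a block of the same make but 36 mm high and without a post, on the other side of the carriage
- dish_mid (a point): centre of the petri dish (62 mm across, 16 mm high), loose in a shallow ring seat on the carriage's stage beside the rail, its top 52 mm above the counter
- dish_seat (a point): where the dish's centre belongs, 80 mm from the middle of the carriage along the rail's x axis
- timer: bystander: lab timer 62x68x20 mm, loose in front of the rail; origin under its centre
- spare_dish: bystander: petri dish 62 mm across, 16 mm high, loose in front of the rail; origin under its centre
- amber_bottle: bystander: amber reagent bottle 60 mm across, 114 mm high, loose behind the rail; origin under its centre
- carton: bystander: white card box 66x98x34 mm, loose at the right; origin under its centre
Mind the look-alikes: they are no part of the job. What is shaped like the part that bears ball_stop_mid but yellow is not meant. What is shaped like the part that bears dish_mid but blue is not meant.

How it is judged:
By the outcome, as a careful person would: the job done as asked, in the order asked, and still so for the second after the job is handed in, with the robot touching nothing.
It also fails if it takes over 32 s, if anything falls off the work surface, if the arm or the gripper's body presses on something with over 40 N, if the wrist force passes 120 N, or if a joint passes its speed limit or range.

## Robot

A 6-joint arm with a two-finger parallel gripper is mounted at the origin on a cart in front of the work surface, level with it; the furniture and walls round the work are solid. World frame = base frame: x ahead of the robot, y to its left, z up, the work surface at z = 0. Lengths are in m, angles in rad, forces in N, time in s.
With the tool pointing down it reaches from about 0.3 to 0.775 m from the base axis. Payload 14.6 kg.
Tool frame: the origin (TCP) lies midway between the tips of the shut fingers; the grasp point (between the pads) lies 19 mm behind it (ctrl.tcp_to_grasp is the z of the grasp point in the tool frame, in m); z points along the fingers, y is the line along which they close (so a half turn about z gives the same grasp; the last joint's range is limited). The gripper opens to 94 mm and grips with 3 to 60 N. Pads are 16 mm wide; open, the fingers measure 119 mm over their backs; the gripper's body (75 mm by 177 mm) begins 78 mm behind the grasp point.
Start: joints at [1.175, 0.3, 1.521, -0, 1.321, -0.067], TCP at [0.178, 0.521, 0.205] pointing down, gripper open.
Joint ranges: [-3.03, 3.03], [-0.79, 2.21], [0.23, 2.52], [-1.04, 4.18], [0, 3.07], [-2.55, 2.55]. Speed limits (rad/s): [2.22, 2.22, 2.57, 3.14, 3.14, 3.14].

## Interface

Orientations are given as [roll, pitch, yaw] about the fixed x, y, z axes, in that order (R = Rz(yaw) Ry(pitch) Rx(roll)).
In Python, from station import monitor, camera, ctrl gives the robot as it stands.
- The arm moves only by the tool apply_moves, never from a script. Its argument "plan" is one flat list of numbers, 4 for each row, row after row: the shift along the tool's x, y, z in mm, then the turn about the tool's z in rad. In form: [dx, dy, dz, spin, dx, dy, dz, spin, ...]. A call has 1 to 20 rows; each row shifts and turns the commanded pose from where the row before left it, along the tool's axes as they then stand; what a row does not reach is not made up. A row lasts 1/10 s, in which the tool goes at most 50 mm and 8.59 degrees, less where a joint would pass 70% of its speed; a pose out of reach is approached as far as the arm can. A call is refused whole if a number of a shift passes 50 or a number of a turn 0.15, either way. A call with a gripper value outside its range is refused whole. "hand" is the gripper command: -1 is shut, 1 is fully open, values between are in proportion, set as the call begins (left out, the last holds). The fingers move at their own pace and stop on an object; "squeeze" is the grip in N (left out, the last holds). Time passes only in rows, so rows that do not move let the fingers close. It gives the time, the measured TCP pose, the force, the opening and the grip force at its end, in the units of the state.
- monitor.get_obs(): the state, without advancing time (a new reading comes with each control period).
- camera(name): name is "side" or "top"; returns a dict with "image" (480x640x3 uint8, red, green, blue), "range_z" (480x640 float32, m along the optical axis (not along the pixel's ray), 0 where there is no reading), "mtx" (3x3 intrinsics, pixels), "rvec" (rotation vector, rad) and "tvec" (3), from world to camera coordinates, as OpenCV has them. Camera axes: x right, y down, z forward; pixel columns grow to the right and rows downward; lengths in m; the calibration is good to about 2 mm. A picture is of the moment at which its call begins.
- ctrl.hand_in(): hands the job in; it is judged then, once.
The state is a dict: "time_s": time; "qpos": joint angles; "joint_vel": joint speeds; "tau": joint torques, N m; "ee_pos": TCP position; "eef_rot": TCP orientation; "force": force on the tool from outside, world axes, zero at the start; "moment": the same for the moment, N m; "grip_width": finger opening in m; "grip_force": force on a finger pad.
Only numpy, scipy, OpenCV 4.12 (cv2) and the standard library are available. Lean on these libraries where they do the work, as an engineer would, in place of code of your own. Each camera call takes 0.05 s, during which the arm holds its last target. There are 200 camera calls.

## Working session

There is one attempt and no reset: what is moved stays moved. The work goes in short steps, Python scripts to look and compute and a tool call to move; the robot and the scene stay as the last step left them, time stands still between calls to the robot, and variables do not carry over. Pictures are saved under pics/ and viewed, at most 10 in all, crops included, and the job is handed in when it is done.

Besides the shell and the picture viewer there is one more tool, called after "Request:" as a command line: name --argument value ..., lists and objects as JSON in quotes. apply_moves: Moves the arm, as the interface text tells. Its arguments: {"type":"object","properties":{"plan":{"type":"array","items":{"type":"number"}},"hand":{"type":"number"},"squeeze":{"type":"number"}},"required":["plan"]}

```bash
mkdir -p pics; cat > h.py <<'E'
import numpy as np,cv2
from station import monitor,camera,ctrl
def shot(n,f=None):
    c=camera(n)
    if f: cv2.imwrite(f'pics/{f}.png',c['image'][:,:,::-1])
    np.savez(f'{n}.npz',**c); return c
def pts(c):
    R=cv2.Rodrigues(np.array(c['rvec'],float))[0];t=np.array(c['tvec'],float).ravel();K=c['mtx']
    v,u=np.mgrid[:480,:640];z=c['range_z']
    P=np.stack([(u-K[0,2])/K[0,0]*z,(v-K[1,2])/K[1,1]*z,z],-1)
    W=(P-t)@R; W[z==0]=np.nan; return W
def proj(c,p): return cv2.projectPoints(np.array(p,float).reshape(-1,3),c['rvec'],c['tvec'],c['mtx'],None)[0].reshape(-1,2)
E
python3 - <<'E'
from h import *
shot('top','top1');shot('side','side1');o=monitor.get_obs();print(o['time_s'],o['ee_pos'],o['eef_rot'])
E
```

```text
0.1 [0.17751671 0.52033222 0.20496062] [-3.14059850e+00 -2.36126814e-05  2.81281602e+00]
```

View pics/top1.png

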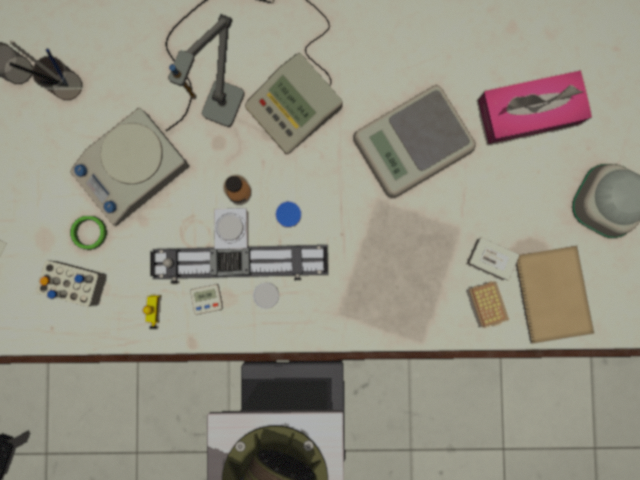

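View pics/side1.png

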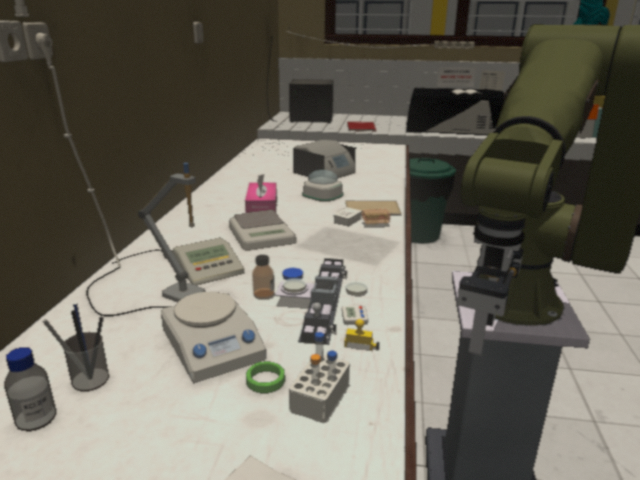

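Top view: the rail runs (150,262) to (328,260), with the carriage pad at (230,262). Ball-stop candidates are the dark stop with a ball at (168,262), the plain stop at (298,260) and the yellow look-alike at (152,308), so I pick (168,262). Dish candidates are the clear one on the stage at (230,226), the blue one at (288,214) and the spare at (266,295), so I pick (230,226). Next I check with a close crop.

```bash
python3 - <<'E'
from h import *
c=dict(np.load('top.npz'));d=dict(np.load('side.npz'))
a=cv2.resize(c['image'][195:325,140:340],(800,520)[0:2] and (780,300*0+507))
cv2.imwrite('pics/crop1.png',a[:,:,::-1])
b=d['image'][245:355,260:400];cv2.imwrite('pics/crop2.png',cv2.resize(b,(700,550),interpolation=cv2.INTER_CUBIC)[:,:,::-1])
W=pts(c)
np.set_printoptions(precision=3,suppress=True)
for u,v in [(152,262),(326,260),(168,262),(178,262),(230,262),(298,260),(230,226),(200,262),(270,262)]: print(u,v,W[v,u])
m=(W[...,2]>.012)&(W[...,2]<.09)
for r in (256,262,268): print(r,[(u,int(1000*W[r,u,2])) for u in range(146,332,2)])
print(c['mtx'],c['rvec'],c['tvec'])
E
```

```text
152 262 [0.506 0.283 0.028]
326 260 [ 0.506 -0.125  0.026]
168 262 [0.504 0.231 0.078]
178 262 [0.505 0.224 0.021]
230 262 [0.503 0.096 0.052]
298 260 [ 0.506 -0.059  0.035]
230 226 [0.586 0.096 0.052]
200 262 [0.505 0.176 0.003]
270 262 [0.503 0.009 0.003]
256 [(146, 1), (148, 6), (150, 30), (152, 24), (154, 28), (156, 21), (158, 22), (160, 19), (162, 21), (164, 17), (166, 43), (168, 44), (170, 44), (172, 45), (174, 49), (176, 41), (178, 27), (180, 22), (182, 21), (184, 15), (186, 20), (188, 19), (190, 17), (192, 22), (194, 15), (196, 20), (198, 16), (200, 20), (202, 24), (204, 19), (206, 21), (208, 19), (210, 57), (212, 55), (214, 55), (216, 57), (218, 35), (220, 51), (222, 52), (224, 55), (226, 45), (228, 53), (230, 50), (232, 53), (234, 46), (236, 49), (238, 52), (240, 46), (242, 59), (244, 54), (246, 54), (248, 59), (250, 31), (252, 18), (254, 20), (256, 20), (258, 20), (260, 20), (262, 18), (264, 20), (266, 21), (268, 18), (270, 18), (272, 18), (274, 14), (276, 22), (278, 21), (280, 21), (282, 18), (284, 21), (286, 21), (288, 18), (290, 17), (292, 33), (294, 34), (296, 37), (29
[... 1629 characters left out ...]
 (228, 51), (230, 52), (232, 55), (234, 43), (236, 50), (238, 52), (240, 49), (242, 56), (244, 61), (246, 61), (248, 56), (250, 32), (252, 18), (254, 13), (256, 25), (258, 18), (260, 19), (262, 22), (264, 20), (266, 21), (268, 21), (270, 21), (272, 20), (274, 19), (276, 20), (278, 19), (280, 16), (282, 22), (284, 20), (286, 17), (288, 18), (290, 23), (292, 40), (294, 41), (296, 33), (298, 36), (300, 38), (302, 16), (304, 18), (306, 21), (308, 22), (310, 18), (312, 21), (314, 21), (316, 18), (318, 20), (320, 22), (322, 19), (324, 23), (326, 25), (328, 25), (330, -5)]
[[560.842   0.    324.331]
 [  0.    560.842 239.133]
 [  0.      0.      1.   ]] [ 2.171 -2.198  0.063] [-0.114  0.557  1.307]
```

View pics/crop1.png

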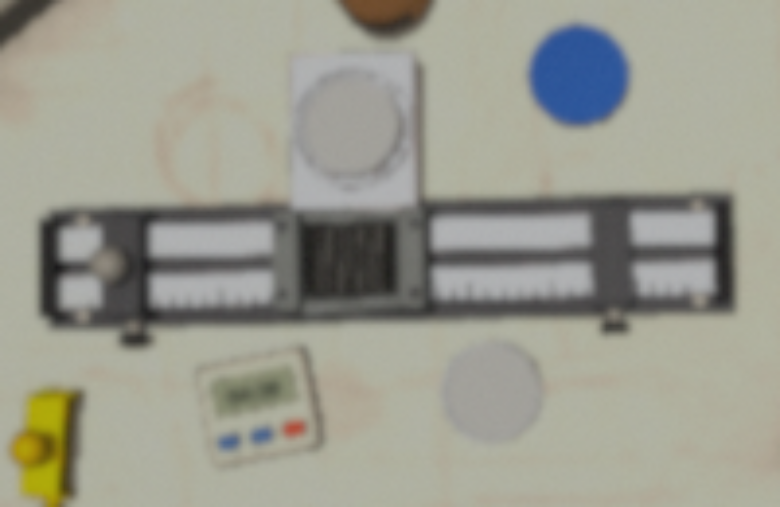

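View pics/crop2.png

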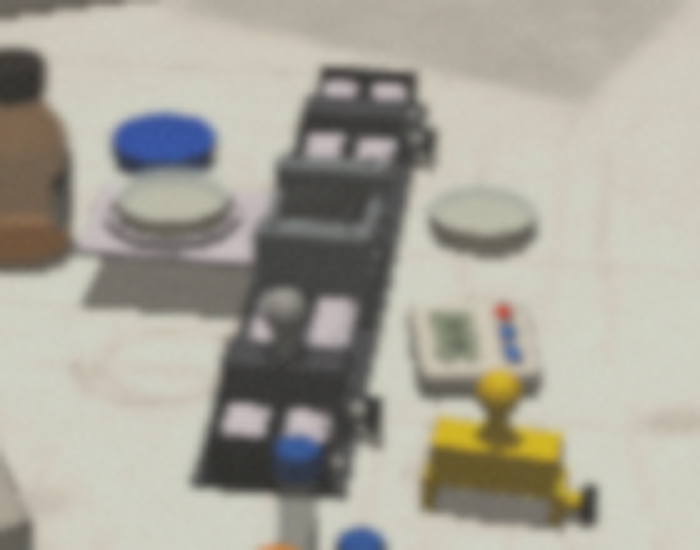

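Crop check: the dark stop with the steel ball is on the rail's left end (+y side). The yellow one is loose beside the rail, and the clear dish sits on the stage. The carriage therefore has to go towards +y. Next I measure the rail angle and distances.

```bash
python3 - <<'E'
from h import *
c=dict(np.load('top.npz'));W=pts(c);Z=W[...,2]
v,u=np.mgrid[:480,:640]
win=(u>140)&(u<340)&(v>242)&(v<282)
R=cv2.Rodrigues(c['rvec'])[0];t=c['tvec'].ravel();K=c['mtx'];C=-R.T@t
def ray(u,v,z):
    d=R.T@np.linalg.inv(K)@[u,v,1]; return C+d*(z-C[2])/d[2]
m=win&(Z>.012)&(W[...,0]>.45)
q=W[m][:,:2].astype(np.float32);r=cv2.minAreaRect(q);print('rail',r,len(q))
# rail edge lines from mask columns
top=[];bot=[]
for uu in list(range(182,206))+list(range(254,288)):
    s=np.where(m[:,uu])[0]
    top.append(ray(uu,s.min()-.5,.02)[:2]);bot.append(ray(uu,s.max()+.5,.02)[:2])
for e in (top,bot):
    e=np.array(e);p=np.polyfit(e[:,1],e[:,0],1);print('edge slope',p)
def ext(lo,hi,z,name,vr=(250,274)):
    a=[];b=[]
    for r_ in range(*vr):
        s=np.where((Z[r_]>z-.009)&(u[0]>lo)&(u[0]<hi))[0]
        if len(s): a.append(ray(s.min()-.5,r_,z)[:2]);b.append(ray(s.max()+.5,r_,z)[:2])
    a=np.median(a,0);b=np.median(b,0);print(name,a,b,(a+b)/2,a[1]-b[1])
ext(195,265,.058,'carriage');ext(155,185,.044,'ball',(268,273));ext(155,185,.044,'ball',(252,257));ext(285,310,.036,'plain')
g=c['image'].astype(int)
print(ray(230,226,.052))
E
```

```text
rail ((0.504054069519043, 0.08033464848995209), (0.4191584587097168, 0.08797522634267807), 89.78276062011719) 4072
edge slope [-0.01481362  0.53073618]
edge slope [-0.01246654  0.48026001]
carriage [0.50447321 0.14191741] [0.50336174 0.05035526] [0.50391747 0.09613634] 0.09156214857148458
ball [0.48647299 0.24677639] [0.48616297 0.22127541] [0.48631798 0.2340259 ] 0.025500976558582245
ball [0.523492   0.24701714] [0.52317556 0.22148044] [0.52333378 0.23424879] 0.025536702989081284
plain [ 0.50274969 -0.04437759] [ 0.50246403 -0.06763725] [ 0.50260686 -0.05600742] 0.02325966441734041
[0.58595805 0.09591772 0.052     ]
```

Request:
apply_moves --plan '[0, 0, 0, -0.12, 0, 0, 0, -0.11, 0, 0, 0, -0.1]' --hand -1

```text
time_s: 0.4
ee_pos: [0.1775, 0.5204, 0.2051]
eef_rot: [-3.141, -0.0, -3.136]
force: [0.2, 0.2, -0.4]
grip_width: 0.0736
grip_force: 0.0
```

The carriage middle is at (0.504, 0.096) and the ball stop at y≈0.234, so the travel is about 81 mm along +y. The measured sizes agree with those given: carriage length 91.5 vs 90, stop thickness 25.5 vs 24, rail 419 vs 420 mm.

Request:
apply_moves --plan '[-18, -23, 0, 0, -18, -23, 0, 0, -18, -23, 0, 0, -18, -23, 0, 0, -18, -23, 0, 0, -18, -23, 0, 0, -18, -23, 0, 0, -18, -23, 0, 0, -18, -23, 0, 0, -18, -23, 0, 0, -18, -23, 0, 0, -18, -23, 0, 0, -18, -23, 0, 0, -18, -23, 0, 0, -18, -23, 0, 0, -18, -23, 0, 0, -18, -23, 0, 0, -19, -24, 0, 0, 0, 0, 0, 0]'

```text
time_s: 2.3
ee_pos: [0.5043, 0.1037, 0.2049]
eef_rot: [-3.141, -0.001, 3.14]
force: [0.3, 0.4, -0.5]
grip_width: 0.0005
grip_force: 0.0
```

Go down to z≈0.070 and look from there.

Request:
apply_moves --plan '[0, 0, 25, 0, 0, 0, 30, 0, 0, 0, 30, 0, 0, 0, 25, 0, 0, 0, 15, 0, 0, 0, 10, 0, 0, 0, 0, 0]'

```text
time_s: 3.0
ee_pos: [0.5023, 0.1062, 0.0695]
eef_rot: [-3.141, -0.002, -3.14]
force: [-0.3, 0.0, -1.0]
grip_width: 0.0007
grip_force: 0.0
```

```bash
python3 - <<'E'
from h import *
d=shot('side');o=monitor.get_obs();print(o['ee_pos'],o['force'])
print(proj(d,[o['ee_pos'],[.504,.104,.05],[.504,.125,.058]]))
b=d['image'][205:355,240:400];cv2.imwrite('pics/crop3.png',cv2.resize(b,(640,600),interpolation=cv2.INTER_CUBIC)[:,:,::-1])
E
```

```text
[0.50291751 0.10616902 0.07047924] [-0.12041232  1.01410794  0.1930924 ]
[[324.21619813 279.89164311]
 [323.81534856 286.38755912]
 [322.70309736 287.49594744]]
```

View pics/crop3.png

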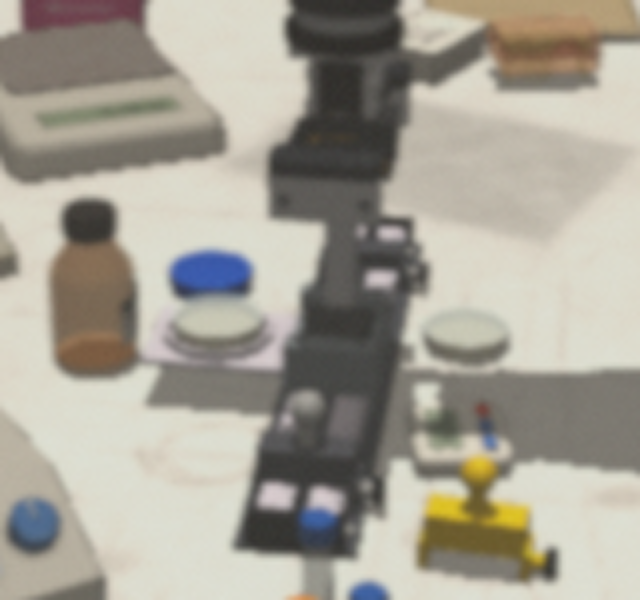

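The fingers come down to (337,300) in the crop, over the pad between the lips and clear of the dish and the ball. Now I press.

Request:
apply_moves --plan '[0, 0, 12, 0, 0, -1, 4, 0, 0, -1, 3, 0, 0, 0, 3, 0, 0, 0, 2, 0, 0, 0, 0, 0, 0, 0, 0, 0, 0, 0, 0, 0]'

```text
time_s: 3.85
ee_pos: [0.5032, 0.1038, 0.0471]
eef_rot: [-3.142, 0.0, -3.14]
force: [-4.4, -1.2, 8.4]
grip_width: 0.0006
grip_force: 4.2
```

Request:
apply_moves --plan '[0, 0, 1.5, 0, 0, 0, 0, 0, 0, 2, 0, 0, 0, 4, 0, 0, 0, 5, 0, 0, 0, 5, 0, 0, 0, 5, 0, 0, 0, 5, 0, 0, 0, 4, 0, 0, 0, 0, 0, 0, 0, 0, 0, 0]'

```text
time_s: 4.95
ee_pos: [0.5029, 0.1343, 0.0455]
eef_rot: [3.141, -0.0, -3.14]
force: [-4.8, 1.9, 9.2]
grip_width: 0.0003
grip_force: 4.6
```

```bash
cat > ms.py <<'E'
from h import *
c=shot('top');W=pts(c);g=c['image'].astype(int);o=monitor.get_obs();print(o['time_s'],o['ee_pos'],o['force'])
# white stage edges in y, at stage rows beyond the dish and dish centre
x,y,z=W[...,0],W[...,1],W[...,2]
m=(x>.55)&(x<.635)&(y>.02)&(y<.26)&(z>.028)&(z<.06)
p=W[m]; print('stage+dish y',np.percentile(p[:,1],[1,99]),'mid',np.percentile(p[:,1],[1,99]).mean(),'n',m.sum())
q=W[m&(z>.046)];print('dish',np.median(q,0),(q.min(0)+q.max(0))/2)
m=(abs(x-.504)<.028)&(z>.05)&(z<.064)&(y<.215);p=W[m];print('carr y',np.percentile(p[:,1],[1,99]))
E
python3 ms.py
```

```text
5.0 [0.50286042 0.1342273  0.04554967] [-5.79692336  1.66944869  9.30240824]
stage+dish y [0.0914855  0.16668107] mid 0.1290832850025597 n 988
dish [0.58455493 0.12659862 0.05175598] [0.58438307 0.12680378 0.05287143]Traceback (most recent call last):
  File "ms.py", line 8, in <module>
    m=(abs(x-.504)<.028)&(z>.05)&(z<.064)&(y<.215);p=W[m];print('carr y',np.percentile(p[:,1],[1,99]))
                                                                         ~~~~~~~~~~~~~^^^^^^^^^^^^^^^
    return _quantile_unchecked(
        a, q, axis, out, overwrite_input, method, keepdims, weights)
    return _ureduce(a,
                    func=_quantile_ureduce_func,
    ...<5 lines>...
                    overwrite_input=overwrite_input,
                    method=method)
    r = func(a, **kwargs)
    result = _quantile(arr,
                       quantiles=q,
    ...<2 lines>...
                       out=out,
                       weights=wgt)
    slices_having_nans = np.isnan(arr[-1, ...])
                                  ~~~^^^^^^^^^
IndexError: index -1 is out of bounds for axis 0 with size 0
```

The carriage follows without slipping (31 mm so far, dish in its seat). I continue and then creep the last part.

Request:
apply_moves --plan '[0.3, 3, 0, 0, 0.3, 5, 0, 0, 0.2, 6, 0, 0, 0, 6, 0, 0, 0, 6, 0, 0, 0, 6, 0, 0, 0, 5, 0, 0, 0, 4, 0, 0, 0, 2, 0, 0, 0, 1, 0, 0, 0, 0, 0, 0]'

```text
time_s: 6.1
ee_pos: [0.5023, 0.1781, 0.0457]
eef_rot: [3.141, 0.0, -3.14]
force: [-4.2, 0.4, 9.7]
grip_width: 0.0009
grip_force: 4.6
```

```bash
sed -i '$d' ms.py; python3 ms.py
```

```text
6.15 [0.50227888 0.17809955 0.04566888] [-4.51738992  0.51277522  9.99874392]
stage+dish y [0.13588458 0.20841563] mid 0.17215010759795085 n 1011
dish [0.58395879 0.17218632 0.052008  ] [0.58148152 0.17079091 0.05296346]
```

Request:
apply_moves --plan '[0, 1, 0, 0, 0, 1, 0, 0, 0, 1, 0, 0, 0, 1, 0, 0, 0, 1, 0, 0, 0, 0, 0, 0]'

```text
time_s: 6.75
ee_pos: [0.5022, 0.183, 0.0456]
eef_rot: [3.141, 0.0, -3.14]
force: [-3.5, -0.8, 9.3]
grip_width: 0.0005
grip_force: 4.6
```

Request:
apply_moves --plan '[0, 1, 0, 0, 0, 0.5, 0, 0, 0, 0, 0, 0]'

```text
time_s: 7.05
ee_pos: [0.5022, 0.1844, 0.0456]
eef_rot: [3.142, 0.0, -3.14]
force: [-5.0, -1.8, 8.7]
grip_width: 0.0004
grip_force: 4.6
```

Request:
apply_moves --plan '[0, 1, 0, 0, 0, 0.5, 0, 0, 0, 0, 0, 0]'

```text
time_s: 7.35
ee_pos: [0.5024, 0.1854, 0.0457]
eef_rot: [-3.141, 0.0, -3.14]
force: [-4.1, -5.5, 8.4]
grip_width: 0.0004
grip_force: 4.6
```

Request:
apply_moves --plan '[0, 1, 0, 0, 0, 0, 0, 0]'

```text
time_s: 7.55
ee_pos: [0.5027, 0.1863, 0.0457]
eef_rot: [-3.141, 0.001, -3.14]
force: [-2.4, -5.7, 9.0]
grip_width: 0.0005
grip_force: 4.6
```

```bash
python3 ms.py; python3 - <<'E'
from h import *
d=shot('side')
b=d['image'][245:355,270:390];cv2.imwrite('pics/crop4.png',cv2.resize(b,(600,550),interpolation=cv2.INTER_CUBIC)[:,:,::-1])
E
```

```text
7.6 [0.50264976 0.18634361 0.04574028] [-2.22004077 -5.18812309  9.3662586 ]
stage+dish y [0.14172593 0.21563527] mid 0.17868060293317434 n 1043
dish [0.58281021 0.1789981  0.05189372] [0.58161355 0.17897814 0.0525557 ]
```

View pics/crop4.png

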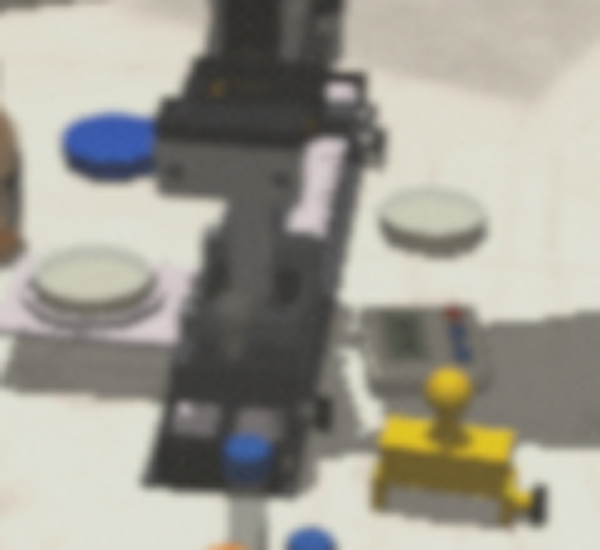

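The side crop shows the carriage lip closed up against the ball stop. The contact force levels off at about 5.5 N while the carriage no longer follows. I lift straight up now.

Request:
apply_moves --plan '[0, 0, -1, 0, 0, 0, -2, 0, 0, 0, -2, 0, 0, 0, -3, 0, 0, 0, -6, 0, 0, 0, -12, 0, 0, 0, -25, 0, 0, 0, -30, 0, 0, 0, -35, 0, 0, 0, -30, 0, 0, 0, 0, 0, 0, 0, 0, 0]'

```text
time_s: 8.85
ee_pos: [0.5022, 0.187, 0.1916]
eef_rot: [3.141, 0.001, -3.14]
force: [0.9, 0.0, -0.3]
grip_width: 0.0002
grip_force: 0.0
```

Request:
apply_moves --plan '[0, 18, 0, 0, 0, 35, 0, 0, 0, 35, 0, 0, 0, 35, 0, 0, 0, 35, 0, 0, 0, 35, 0, 0, 0, 18, 0, 0, 0, 0, 0, 0, 0, 0, 0, 0]'

```text
time_s: 9.75
ee_pos: [0.5016, 0.3974, 0.1897]
eef_rot: [-3.14, -0.002, -3.14]
force: [0.6, -1.1, -0.5]
grip_width: 0.0006
grip_force: 0.0
```

```bash
python3 ms.py; python3 - <<'E'
from h import *
c=dict(np.load('top.npz'));W=pts(c);Z=W[...,2];u=np.arange(640)
print([(i,int(1000*Z[270,i]),int(1000*W[270,i,1])) for i in range(160,222,2)])
cv2.imwrite('pics/crop5.png',cv2.resize(c['image'][195:325,140:340],(780,507))[:,:,::-1])
E
```

```text
9.8 [0.50183479 0.39703341 0.19014062] [ 0.2257303  -1.15633996 -0.56574558]
stage+dish y [0.1415074  0.21584265] mid 0.1786750275363827 n 1082
dish [0.58275514 0.1790815  0.05220431] [0.58178699 0.17651455 0.05271187]Traceback (most recent call last):
  File "<stdin>", line 3, in <module>
ValueError: cannot convert float NaN to integer
```

```bash
python3 - <<'E'
from h import *
c=dict(np.load('top.npz'));W=pts(c)
for r in (254,270): print([(i,round(1000*W[r,i,2])if W[r,i,2]==W[r,i,2] else None) for i in range(160,200)])
p=W[(abs(W[...,0]-.503)<.012)&(abs(W[...,1]-.179)<.015)];print('pad z',np.nanmedian(p[:,2]))
cv2.imwrite('pics/crop5.png',cv2.resize(c['image'][195:325,140:340],(780,507))[:,:,::-1])
E
```

```text
[(160, 25), (161, 24), (162, 23), (163, 22), (164, 21), (165, 16), (166, 41), (167, 43), (168, 47), (169, 42), (170, 45), (171, 45), (172, 43), (173, 48), (174, 43), (175, 59), (176, 55), (177, 60), (178, 55), (179, 64), (180, 57), (181, 56), (182, 50), (183, 42), (184, 51), (185, 49), (186, 47), (187, 52), (188, 49), (189, 52), (190, 50), (191, 47), (192, 49), (193, 52), (194, 52), (195, 50), (196, 52), (197, 51), (198, 54), (199, 50)]
[(160, 26), (161, 20), (162, 20), (163, 21), (164, 18), (165, 20), (166, 42), (167, 42), (168, 44), (169, None), (170, 40), (171, 49), (172, 45), (173, 42), (174, 41), (175, 58), (176, 60), (177, 58), (178, 64), (179, 56), (180, 60), (181, 57), (182, 47), (183, 38), (184, 48), (185, 47), (186, 53), (187, 49), (188, None), (189, 53), (190, 48), (191, 52), (192, 52), (193, 53), (194, 51), (195, 51), (196, 51), (197, 52), (198, 55), (199, 52)]
pad z 0.05101604299878746
```

View pics/crop5.png

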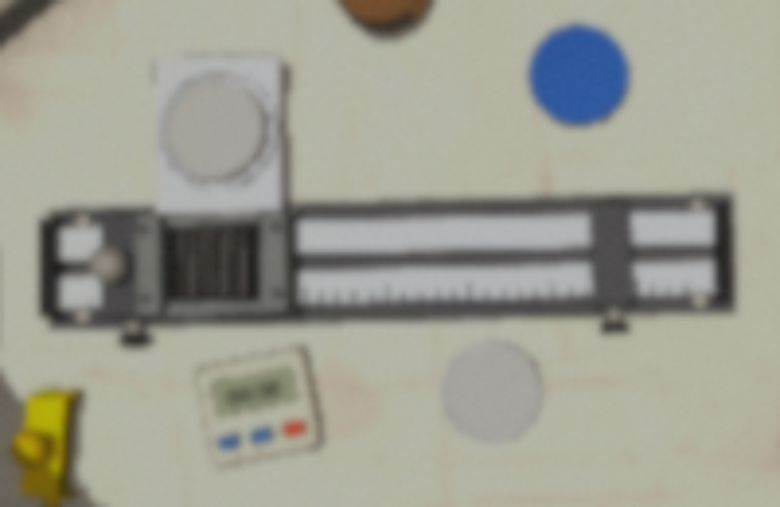

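The carriage sits flush against the ball stop at (135,262) in the crop. The pad is up (z≈0.051), the dish is in its seat at (215,128), and the other things have not moved. I hand it in.

```bash
python3 -c "
from station import ctrl;print(ctrl.hand_in())"
```

```text
the job is handed in; nothing more can be done
None
```

The carriage rests against the ball-headed stop with the pad up and the brake on, the dish is still in its seat, nothing around the rail was moved, and the job was handed in at about 10 s.

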